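# Set the thread spools on the machine's stand in reverse order

### The job

Move the four thread spools from the wooden storage rack to the dark thread stand in the reverse order: the spool that is leftmost in the rack, seen from the robot, goes to the rightmost place of the stand, and so on along the row. Stand each spool upright on the floor of its place, inside the raised rim, and never lay or knock one over.

Things in the scene. Friction and masses are not known exactly. Their poses are not given: they have to be found in the camera images.
- storage_rack: Rack where the spools start, the nearer or the farther of the two: fixed light-wood board 76 mm deep (x), 360 long (y), top 14 mm above its origin; end cheeks 12 mm thick, 28 high; long sides open. Origin: underside's centre, on the table; y runs along the row to the robot's left (turned up to 7 degrees). Places at y = +112.5, +37.5, -37.5, -112.5 mm, x = 0.
- thread_stand: Empty stand the spools go to: fixed dark steel plate 76 mm deep (x), 350 long (y), top 14 mm above its origin. Places at y = +112.5, +37.5, -37.5, -112.5 mm, x = 0: black floor level with the plate, in a raised aluminium rim 60 mm inside, 66 outside, 5 high. Origin: underside's centre, on the table; y along the row to the robot's left (turned up to 7 degrees).
- spool_red_center (a point): Red spool, loose, standing upright on the pad of its colour: 64 mm high overall; white foot 40 mm across and 6 mm high, then the red wound body 39 mm across up to 54 mm, then a white core tip 18 mm across. Rigid, 60 to 130 g. The point is on its axis, 32 mm above its underside; z is its axis.
- spool_blue_center (a point): Blue spool, loose, standing upright on the pad of its colour: 64 mm high overall; white foot 40 mm across and 6 mm high, then the blue wound body 39 mm across up to 54 mm, then a white core tip 18 mm across. Rigid, 60 to 130 g. The point is on its axis, 32 mm above its underside; z is its axis.
- spool_yellow_center (a point): Yellow spool, loose, standing upright on the pad of its colour: 64 mm high overall; white foot 40 mm across and 6 mm high, then the yellow wound body 39 mm across up to 54 mm, then a white core tip 18 mm across. Rigid, 60 to 130 g. The point is on its axis, 32 mm above its underside; z is its axis.
- spool_green_center (a point): Green spool, loose, standing upright on the pad of its colour: 64 mm high overall; white foot 40 mm across and 6 mm high, then the green wound body 39 mm across up to 54 mm, then a white core tip 18 mm across. Rigid, 60 to 130 g. The point is on its axis, 32 mm above its underside; z is its axis.
- pad_red: Red round pad, fixed on one place of the storage rack, 60 mm across, 4 mm thick (top 18 mm above the table); marks where the red spool starts and shows as a ring around it. Origin: centre of its underside. Stays where it is.
- pad_blue: Blue round pad, fixed on one place of the storage rack, 60 mm across, 4 mm thick (top 18 mm above the table); marks where the blue spool starts and shows as a ring around it. Origin: centre of its underside. Stays where it is.
- pad_yellow: Yellow round pad, fixed on one place of the storage rack, 60 mm across, 4 mm thick (top 18 mm above the table); marks where the yellow spool starts and shows as a ring around it. Origin: centre of its underside. Stays where it is.
- pad_green: Green round pad, fixed on one place of the storage rack, 60 mm across, 4 mm thick (top 18 mm above the table); marks where the green spool starts and shows as a ring around it. Origin: centre of its underside. Stays where it is.

How it is judged (in metres and radians):
At the end, for the whole second after the job is handed in: Each spool stands in the stand place mirroring its pad's place in the rack (rack +y to stand -y): centre within 12 mm of the place's middle along the stand's x and y, 40 to 52 mm above the stand's underside (46 seated), leaning under 0.1 rad, at rest (under 20 mm/s), released (((y of pad_red in the frame of storage_rack between 0.0925 and 0.1325 m and y of spool_red_center in the frame of thread_stand between -0.1245 and -0.1005 m) or (y of pad_red in the frame of storage_rack between 0.0175 and 0.0575 m and y of spool_red_center in the frame of thread_stand between -0.0495 and -0.0255 m) or (y of pad_red in the frame of storage_rack between -0.0575 and -0.0175 m and y of spool_red_center in the frame of thread_stand between 0.0255 and 0.0495 m) or (y of pad_red in the frame of storage_rack between -0.1325 and -0.0925 m and y of spool_red_center in the frame of thread_stand between 0.1005 and 0.1245 m)) and x of spool_red_center in the frame of thread_stand between -0.012 and 0.012 m and z of spool_red_center in the frame of thread_stand between 0.04 and 0.052 m and angle between each of spool_red_center, spool_blue_center, spool_yellow_center, spool_green_center's own z axis and vertical below 0.1 rad and linear speed of each of spool_red, spool_blue, spool_yellow, spool_green below 0.02 m/s and ((y of pad_blue in the frame of storage_rack between 0.0925 and 0.1325 m and y of spool_blue_center in the frame of thread_stand between -0.1245 and -0.1005 m) or (y of pad_blue in the frame of storage_rack between 0.0175 and 0.0575 m and y of spool_blue_center in the frame of thread_stand between -0.0495 and -0.0255 m) or (y of pad_blue in the frame of storage_rack between -0.0575 and -0.0175 m and y of spool_blue_center in the frame of thread_stand between 0.0255 and 0.0495 m) or (y of pad_blue in the frame of storage_rack between -0.1325 and -0.0925 m and y of spool_blue_center in the frame of thread_stand between 0.1005 and 0.1245 m)) and x of spool_blue_center in the frame of thread_stand between -0.012 and 0.012 m and z of spool_blue_center in the frame of thread_stand between 0.04 and 0.052 m and ((y of pad_yellow in the frame of storage_rack between 0.0925 and 0.1325 m and y of spool_yellow_center in the frame of thread_stand between -0.1245 and -0.1005 m) or (y of pad_yellow in the frame of storage_rack between 0.0175 and 0.0575 m and y of spool_yellow_center in the frame of thread_stand between -0.0495 and -0.0255 m) or (y of pad_yellow in the frame of storage_rack between -0.0575 and -0.0175 m and y of spool_yellow_center in the frame of thread_stand between 0.0255 and 0.0495 m) or (y of pad_yellow in the frame of storage_rack between -0.1325 and -0.0925 m and y of spool_yellow_center in the frame of thread_stand between 0.1005 and 0.1245 m)) and x of spool_yellow_center in the frame of thread_stand between -0.012 and 0.012 m and z of spool_yellow_center in the frame of thread_stand between 0.04 and 0.052 m and ((y of pad_green in the frame of storage_rack between 0.0925 and 0.1325 m and y of spool_green_center in the frame of thread_stand between -0.1245 and -0.1005 m) or (y of pad_green in the frame of storage_rack between 0.0175 and 0.0575 m and y of spool_green_center in the frame of thread_stand between -0.0495 and -0.0255 m) or (y of pad_green in the frame of storage_rack between -0.0575 and -0.0175 m and y of spool_green_center in the frame of thread_stand between 0.0255 and 0.0495 m) or (y of pad_green in the frame of storage_rack between -0.1325 and -0.0925 m and y of spool_green_center in the frame of thread_stand between 0.1005 and 0.1245 m)) and x of spool_green_center in the frame of thread_stand between -0.012 and 0.012 m and z of spool_green_center in the frame of thread_stand between 0.04 and 0.052 m); the robot touches nothing.
It fails at once if the red spool is laid over or knocked down (leans more than 57 degrees) (angle between spool_red_center's own z axis and vertical above 1 rad).
It fails at once if the blue spool is laid over or knocked down (leans more than 57 degrees) (angle between spool_blue_center's own z axis and vertical above 1 rad).
It fails at once if the yellow spool is laid over or knocked down (leans more than 57 degrees) (angle between spool_yellow_center's own z axis and vertical above 1 rad).
It fails at once if the green spool is laid over or knocked down (leans more than 57 degrees) (angle between spool_green_center's own z axis and vertical above 1 rad).
It also fails if it takes over 93 s, if anything falls off the work surface, if the arm or the gripper's body presses on something with over 40 N, if the wrist force passes 120 N, or if a joint passes its speed limit or range.

### The arm

A 7-joint arm with a two-finger parallel gripper is mounted at the origin on the work surface. World frame = base frame: x ahead of the robot, y to its left, z up, the work surface at z = 0. Lengths are in m, angles in degrees, forces in N, time in s.
With the tool pointing down it reaches from about 0.425 to 0.95 m from the base axis. Payload 4.7 kg.
Tool frame: the origin (TCP) lies at the very end of the fingers, on their centre line; the grasp point (between the pads) lies manip.grip_depth behind it (manip.grip_depth is the distance from the TCP to the grasp point, in m); z points along the fingers, y is the line along which they close (so a half turn about z gives the same grasp; the last joint's range is limited). The gripper opens to 85 mm and grips with 20 to 120 N. Pads are 22 mm wide; open, the fingers measure 114 mm over their backs; the gripper's body (76 mm by 85 mm) begins 54 mm behind the grasp point. The pads swing forward as they close: fully open they stand 13 mm farther back than shut.
Start: joints at [-77.114, 26.849, -2.785, 87.806, 1.381, 65.374, -4.715], TCP at [0.169, 0.653, 0.231] pointing down, gripper open.
Joint ranges: [-148.3, 148.3], [-19.14, 114.17], [-79.39, 73.82], [5.75, 140.21], [-59.74, 239.74], [12.07, 113.84], [-152.46, 152.46]. Speed limits (degrees/s): [147.25, 147.25, 180, 180, 180, 180, 180].

### API

Orientations are given as a 3x3 rotation matrix whose columns are the frame's x, y, z axes.
In Python, from workcell import manip gives the robot as it stands.
- The arm moves only by the tool step_arm, never from a script. Its argument "series" is text: rows parted by semicolons, each of 6 numbers parted by spaces: the shift along the world's x, y, z in mm, then the turn, a rotation vector about the world's x, y, z in rad. In form: tx ty tz rx ry rz; .... A call has exactly 5 rows; each row shifts and turns the commanded pose from where the row before left it; what a row does not reach is not made up. A row lasts 1/12 s, in which the tool goes at most 41.7 mm and 7.16 degrees, less where a joint would pass 70% of its speed; a pose out of reach is approached as far as the arm can. A call with a gripper value outside its range is refused whole. "fingers" is the opening in per cent of the stroke, from 0 (shut) to 100 (fully open), set as the call begins (left out, the last holds). The fingers move at their own pace and stop on an object; "force" is the grip in N (left out, the last holds). Time passes only in rows, so rows that do not move let the fingers close, or fill a call up. It gives the time, the measured TCP pose, the force, the opening and the grip force at its end, in the units of the state.
- manip.read_state(): the state, without advancing time (a new reading comes with each control period).
- manip.snapshot(name): name is "side" or "top"; returns a dict with "img" (480x640x3 uint8, red, green, blue), "range_z" (480x640 float32, m along the optical axis (not along the pixel's ray), 0 where there is no reading), "K" (3x3 intrinsics, pixels), "R" (3x3) and "t" (3): a world point X has camera coordinates R X + t. Camera axes: x right, y down, z forward; pixel columns grow to the right and rows downward; lengths in m; the calibration is good to about 2 mm. A picture is of the moment at which its call begins.
- manip.sign_off(): hands the job in; it is judged then, once.
The state is a dict: "clock": time; "q": joint angles; "qvel": joint speeds; "effort": joint torques, N m; "eef_pos": TCP position; "ee_rot": TCP orientation; "ft_force": force on the tool from outside, world axes, zero at the start; "torque": the same for the moment, N m; "grip_width": finger opening in m; "gripper_force": force on a finger pad.
Only numpy, scipy, OpenCV 4.12 (cv2) and the standard library are available. Lean on these libraries where they do the work, as an engineer would, in place of code of your own. Each camera call takes 0.05 s, during which the arm holds its last target. There are 200 camera calls.

## Working session

There is one attempt and no reset: what is moved stays moved. The work goes in short steps, Python scripts to look and compute and a tool call to move; the robot and the scene stay as the last step left them, time stands still between calls to the robot, and variables do not carry over. Pictures are saved under pics/ and viewed, at most 14 in all, crops included, and the job is handed in when it is done.

Besides the shell and the picture viewer there is one more tool, called as name(argument=value, ...) on one line, values as JSON. step_arm: Moves the arm, as the interface text tells. Its arguments: {"type":"object","properties":{"series":{"type":"string"},"fingers":{"type":"number"},"force":{"type":"number"}},"required":["series"]}

```bash
mkdir -p pics; python3 - <<'E'
from workcell import manip
import cv2,numpy as np
s=manip.read_state();print({k:np.round(v,3).tolist() for k,v in s.items()},manip.grip_depth)
for n in("top","side"):
    d=manip.snapshot(n);cv2.imwrite(f"pics/{n}0.png",d["img"][:,:,::-1]);np.savez(f"{n}0.npz",**d)
    print(n,d["K"],d["R"],d["t"])
E
```

```text
{'clock': 0.0, 'q': [-77.112, 26.899, -2.786, 87.874, 1.379, 65.375, -4.714], 'qvel': [-0.02, 0.054, -0.083, 0.11, 0.014, 0.004, -0.041], 'effort': [-0.0, -51.031, -0.046, -23.771, 0.011, 0.008, 0.0], 'eef_pos': [0.169, 0.653, 0.23], 'ee_rot': [[-0.968, 0.251, -0.0], [0.251, 0.968, -0.002], [-0.0, -0.002, -1.0]], 'ft_force': [0.1, 0.815, 0.243], 'torque': [0.025, -0.034, 0.032], 'gripper_force': 0.0, 'grip_width': 0.085} 0.0187
top [[482.43789143   0.         325.68366608]
 [  0.         482.43789143 234.23542307]
 [  0.           0.           1.        ]] [[-0.02639243 -0.9995451  -0.01459584]
 [-0.98739353  0.02834555 -0.15572586]
 [ 0.15606875  0.01030185 -0.98769247]] [-0.0092949   0.5368045   0.69839077]
side [[472.50677109   0.         317.34444636]
 [  0.         472.50677109 243.17694184]
 [  0.           0.           1.        ]] [[-0.94506827 -0.32675329 -0.0088461 ]
 [-0.16332668  0.49548598 -0.85312252]
 [ 0.28314372 -0.80481422 -0.52163561]] [0.49535202 0.16578402 0.55031658]
```

View pics/top0.png

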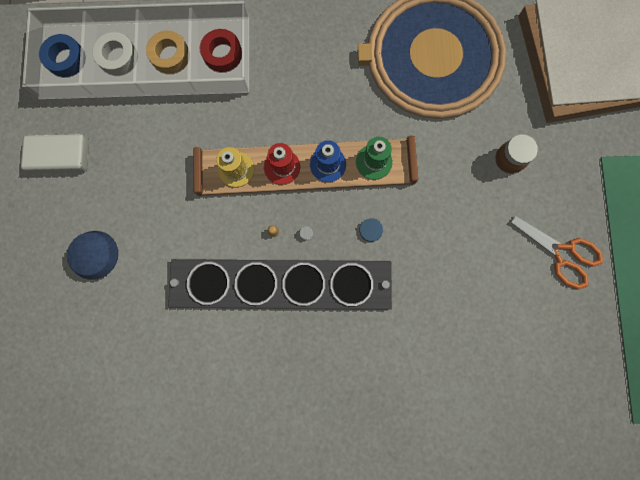

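View pics/side0.png

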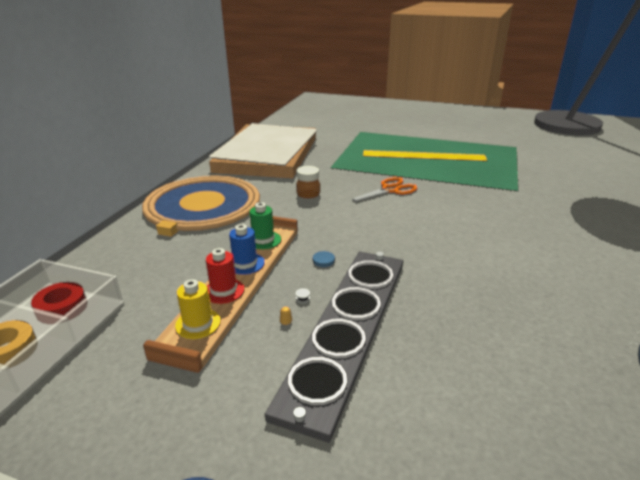

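The top view shows the rack as the farther board: yellow (228,158), red (280,153), blue (327,150) and green (379,146) from left to right. The stand is nearer, with places at (207,283), (255,284), (303,284) and (351,284). So yellow goes to the rightmost place, then red, blue, and green to the leftmost.

```bash
cat > h.py <<'E'
import numpy as np,cv2
def ray(d,u,v,z):
    r=d["R"].T@np.linalg.inv(d["K"])@[u,v,1]; c=-d["R"].T@d["t"]
    return c+r*(z-c[2])/r[2]
def tri(ds,ps):
    A=[];b=[]
    for d,(u,v) in zip(ds,ps):
        P=d["K"]@np.c_[d["R"],d["t"]]
        for w,i in((u,0),(v,1)):
            r=w*P[2]-P[i];A.append(r[:3]);b.append(-r[3])
    return np.linalg.lstsq(np.array(A),np.array(b),rcond=None)[0]
def floors(d,win,thr=45,amin=600):
    "dark place floors -> list of pixel ellipses, inside window u0,v0,u1,v1"
    m=(d["img"].max(2)<thr).astype(np.uint8)
    k=np.zeros_like(m);u0,v0,u1,v1=win;k[v0:v1,u0:u1]=1;m=cv2.morphologyEx(m*k,cv2.MORPH_OPEN,np.ones((3,3)))
    cs,_=cv2.findContours(m,cv2.RETR_EXTERNAL,cv2.CHAIN_APPROX_NONE)
    return [cv2.fitEllipse(cv2.convexHull(c)) for c in cs if cv2.contourArea(c)>amin]
HUE={"yellow":(20,35),"red":(172,8),"blue":(100,125),"green":(50,85)}
def body(d,col,win):
    h=cv2.cvtColor(d["img"],cv2.COLOR_RGB2HSV);a,b=HUE[col]
    hh=h[...,0];m=((hh>=a)&(hh<=b)) if a<b else ((hh>=a)|(hh<=b))
    m=(m&(h[...,1]>120)&(h[...,2]>40)).astype(np.uint8)
    k=np.zeros_like(m);u0,v0,u1,v1=win;k[v0:v1,u0:u1]=1;return m*k
E
python3 - <<'E'
from h import *
T=dict(np.load("top0.npz"));S=dict(np.load("side0.npz"))
for d,w in((T,(160,255,400,315)),(S,(265,250,410,435))):
    for thr in(40,55):
        for e in sorted(floors(d,w,thr,250)): print(np.round(e[0],1),np.round(e[1],1),np.round(ray(d,*e[0],.014)*1e3,1))
for n,d,w in(("T",T,(195,130,415,195)),("S",S,(150,195,300,360))):
    for c in HUE:
        m=body(d,c,w); v,u=np.nonzero(m); print(n,c,u.min(),u.max(),v.min(),v.max(),len(u))
def tips(d,seeds,r):
    out=[]
    g=d["img"].astype(int)
    for(u,v) in seeds:
        p=g[v-r:v+r+1,u-r:u+r+1]; m=((p.min(2)>110)&(np.ptp(p,axis=2)<40)).astype(np.uint8)
        n,l,st,ce=cv2.connectedComponentsWithStats(m); i=1+st[1:,4].argmax()
        c,_=cv2.findContours((l==i).astype(np.uint8),cv2.RETR_EXTERNAL,cv2.CHAIN_APPROX_NONE)
        c=max(c,key=len);x,y,w,h=cv2.boundingRect(c);out.append((u-r+x+(w-1)/2,v-r+y+(h-1)/2,w,h))
    return out
for c,t,s in zip(HUE,tips(T,[(228,158),(280,154),(327,150),(379,147)],9),tips(S,[(190,287),(219,254),(241,230),(261,207)],9)):
    print(c,t,s,np.round(ray(T,*t[:2],.082)*1e3,1),np.round(tri((T,S),(t[:2],s[:2]))*1e3,1))
a=cv2.resize(T["img"][125:315,155:425],None,fx=2.9,fy=2.9,interpolation=cv2.INTER_CUBIC);cv2.imwrite("pics/c.png",a[...,::-1])
E
```

```text
[208.1 282.6] [35.3 37.1] [469.  163.3  14. ]
[255.8 283.1] [35.9 37.2] [466.2  88.1  14. ]
[303.7 283.4] [36.4 37.2] [463.7  12.8  14. ]
[351.7 283.9] [36.8 37.2] [460.9 -62.5  14. ]
[208.1 282.7] [36.  37.7] [468.8 163.3  14. ]
[255.7 283.1] [36.4 37.4] [466.3  88.2  14. ]
[303.7 283.5] [36.9 37.5] [463.5  12.8  14. ]
[351.6 284. ] [37.1 37.4] [460.8 -62.3  14. ]
[317.1 379.9] [33.6 47.7] [468.3 162.1  14. ]
[338.3 337.3] [25.9 42.3] [465.8  86.5  14. ]
[355.8 302.5] [20.4 37.9] [463.   10.7  14. ]
[370.3 273.5] [16.1 34.6] [460.3 -64.7  14. ]
T yellow 216 254 147 186 972
T red 264 299 143 184 959
T blue 310 345 141 181 882
T green 357 391 137 178 828
S yellow 157 290 195 339 2273
S red 206 244 251 303 1219
S blue 230 262 228 272 833
S green 250 279 207 247 637
yellow (227.5, 157.0, 12, 11) (190.0, 284.5, 19, 14) [650.9 119.   82. ] [652.4 119.9  77.7]
red (279.0, 152.0, 11, 11) (219.0, 251.5, 19, 14) [656.3  41.9  82. ] [655.8  41.7  79.8]
blue (327.5, 149.5, 12, 12) (240.5, 227.0, 18, 13) [657.9 -30.6  82. ] [658.3 -30.7  79.5]
green (379.5, 145.5, 12, 12) (262.5, 204.0, 16, 13) [ 661.7 -108.3   82. ] [ 659.6 -109.    81.5]
```

View pics/c.png

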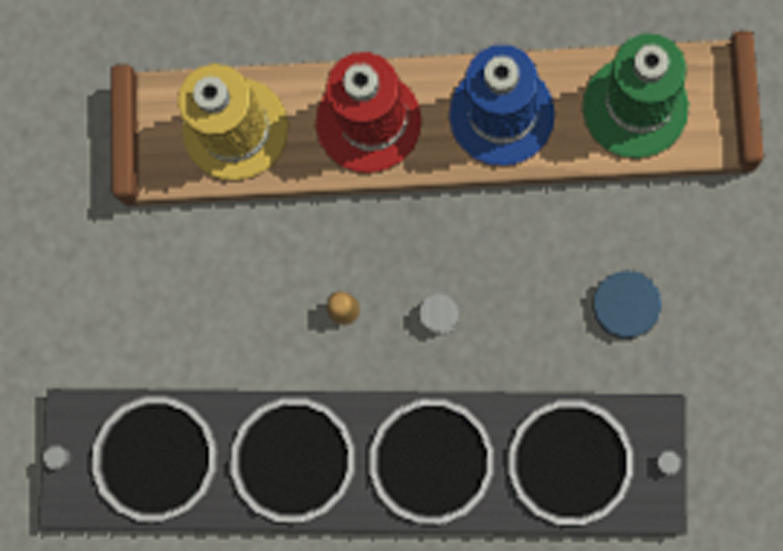

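The crop confirms the order yellow, red, blue, green. The spools are slightly off-centre on their pads, and all four places are clear. I'll grip along world x, turning the tool by about -1.318 rad, and go to yellow first.

step_arm(series="24 -26.7 -4 0 0 -0.066;24 -26.7 -4 0 0 -0.066;24 -26.7 -4 0 0 -0.066;24 -26.7 -4 0 0 -0.066;24 -26.7 -4 0 0 -0.066", fingers=100, force=40)

```text
clock: 0.52
eef_pos: [0.2902, 0.5182, 0.2108]
ee_rot: [[-0.833, 0.554, -0.0], [0.554, 0.833, -0.001], [-0.0, -0.001, -1.0]]
ft_force: [0.7, 0.5, -0.2]
grip_width: 0.0852
gripper_force: 0.0
```

step_arm(series="24 -26.7 -4 0 0 -0.066;24 -26.7 -4 0 0 -0.066;24 -26.7 -4 0 0 -0.066;24 -26.7 -4 0 0 -0.066;24 -26.7 -4 0 0 -0.066")

```text
clock: 0.93
eef_pos: [0.4101, 0.3847, 0.191]
ee_rot: [[-0.608, 0.794, -0.0], [0.794, 0.608, -0.0], [0.0, -0.0, -1.0]]
ft_force: [-0.3, 0.2, 0.0]
grip_width: 0.0855
gripper_force: 0.0
```

step_arm(series="24 -26.7 -4 0 0 -0.066;24 -26.7 -4 0 0 -0.066;24 -26.7 -4 0 0 -0.066;24 -26.7 -4 0 0 -0.066;24 -26.7 -4 0 0 -0.066")

```text
clock: 1.35
eef_pos: [0.5301, 0.2514, 0.1709]
ee_rot: [[-0.318, 0.948, -0.0], [0.948, 0.318, -0.0], [0.0, -0.0, -1.0]]
ft_force: [0.5, 0.1, 0.5]
grip_width: 0.0854
gripper_force: 0.0
```

step_arm(series="24 -26.7 -4 0 0 -0.066;24 -26.7 -4 0 0 -0.066;24 -26.7 -4 0 0 -0.066;24 -26.7 -4 0 0 -0.066;24 -26.7 -4 0 0 -0.066")

```text
clock: 1.77
eef_pos: [0.6501, 0.1181, 0.1507]
ee_rot: [[0.006, 1.0, -0.001], [1.0, -0.006, 0.0], [0.0, -0.001, -1.0]]
ft_force: [0.0, 0.4, -0.2]
grip_width: 0.0853
gripper_force: 0.0
```

step_arm(series="0 0 0 0 0 0;0 0 0 0 0 0;0 0 0 0 0 0;0 0 0 0 0 0;0 0 0 0 0 0")

```text
clock: 2.18
eef_pos: [0.6487, 0.1213, 0.1513]
ee_rot: [[0.0, 1.0, -0.0], [1.0, -0.0, 0.001], [0.001, -0.0, -1.0]]
ft_force: [-0.4, 0.0, 0.6]
grip_width: 0.0855
gripper_force: 0.0
```

step_arm(series="0.5 -0.4 -24 0 0 0;0.5 -0.4 -24 0 0 0;0.5 -0.4 -24 0 0 0;0.5 -0.4 -24 0 0 0;0.5 -0.3 -14 0 0 0")

```text
clock: 2.6
eef_pos: [0.65, 0.1188, 0.039]
ee_rot: [[0.001, 1.0, -0.003], [1.0, -0.001, 0.0], [0.0, -0.003, -1.0]]
ft_force: [-1.1, 0.4, 0.2]
grip_width: 0.0854
gripper_force: 0.0
```

step_arm(series="0 0 -6 0 0 0;0 0 -6 0 0 0;0 0 0 0 0 0;0 0 0 0 0 0;0 0 0 0 0 0")

```text
clock: 3.02
eef_pos: [0.6529, 0.1176, 0.0307]
ee_rot: [[0.003, 1.0, 0.002], [1.0, -0.003, 0.001], [0.001, 0.002, -1.0]]
ft_force: [0.0, 0.4, 0.3]
grip_width: 0.0852
gripper_force: 0.0
```

step_arm(series="0 0 0 0 0 0;0 0 0 0 0 0;0 0 0 0 0 0;0 0 0 0 0 0;0 0 0 0 0 0", fingers=0)

```text
clock: 3.43
eef_pos: [0.6524, 0.1175, 0.0299]
ee_rot: [[0.003, 1.0, 0.001], [1.0, -0.003, 0.0], [0.0, 0.001, -1.0]]
ft_force: [-0.5, -0.5, 3.1]
grip_width: 0.0382
gripper_force: 40.2
```

step_arm(series="0 0 0 0 0 0;0 0 0 0 0 0;0 0 0 0 0 0;0 0 0 0 0 0;0 0 0 0 0 0")

```text
clock: 3.85
eef_pos: [0.6524, 0.1175, 0.0298]
ee_rot: [[0.003, 1.0, 0.001], [1.0, -0.003, 0.0], [0.0, 0.001, -1.0]]
ft_force: [-0.1, -0.2, 4.8]
grip_width: 0.0382
gripper_force: 40.2
```

step_arm(series="0 0 10 0 0 0;0 0 25 0 0 0;0 0 25 0 0 0;0 0 25 0 0 0;0 0 25 0 0 0")

```text
clock: 4.27
eef_pos: [0.6511, 0.1173, 0.1401]
ee_rot: [[0.003, 1.0, -0.002], [1.0, -0.003, -0.0], [-0.0, -0.002, -1.0]]
ft_force: [0.7, 0.8, -1.7]
grip_width: 0.0382
gripper_force: 40.3
```

step_arm(series="-10 -10 0 0 0 0;-22 -21 0 0 0 0;-22 -21 0 0 0 0;-22 -21 0 0 0 0;-22 -21 0 0 0 0")

```text
clock: 4.68
eef_pos: [0.5521, 0.0227, 0.1391]
ee_rot: [[0.003, 1.0, -0.001], [1.0, -0.003, -0.0], [-0.0, -0.001, -1.0]]
ft_force: [-0.0, -0.5, -0.1]
grip_width: 0.038
gripper_force: 40.3
```

step_arm(series="-22 -21 0 0 0 0;-22 -21 0 0 0 0;-22 -21 0 0 0 0;-18 -17 0 0 0 0;-10 -9 0 0 0 0")

```text
clock: 5.1
eef_pos: [0.4568, -0.0676, 0.1392]
ee_rot: [[0.006, 1.0, -0.002], [1.0, -0.006, 0.0], [0.0, -0.002, -1.0]]
ft_force: [0.7, -0.2, -0.1]
grip_width: 0.0381
gripper_force: 40.4
```

step_arm(series="0 0 -10 0 0 0;0 0 -15 0 0 0;0 0 -15 0 0 0;0 0 0 0 0 0;0 0 0 0 0 0")

```text
clock: 5.52
eef_pos: [0.4601, -0.0646, 0.0985]
ee_rot: [[0.002, 1.0, -0.002], [1.0, -0.002, -0.0], [-0.0, -0.002, -1.0]]
ft_force: [0.6, 0.1, -1.6]
grip_width: 0.0378
gripper_force: 40.4
```

```bash
python3 - <<'E'
from workcell import manip
import cv2
a=manip.snapshot("top")["img"];b=manip.snapshot("side")["img"]
import numpy as np
cv2.imwrite("pics/m1.png",np.hstack([a[130:330,150:450],b[180:380,200:500]])[...,::-1])
E
```

```text
(no output)
```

View pics/m1.png

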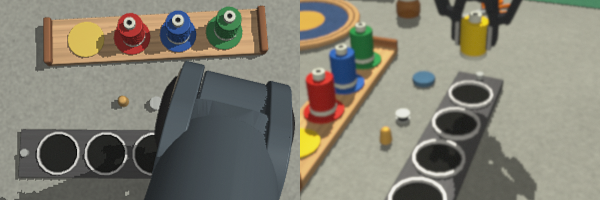

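The crop shows the yellow spool held upright at about (475,35), above the rightmost place, with the other three undisturbed.

step_arm(series="0.5 -0.8 -18 0 0 0;0 0 -18 0 0 0;0 0 -15 0 0 0;0 0 -10 0 0 0;0 0 -5 0 0 0")

```text
clock: 6.03
eef_pos: [0.4606, -0.066, 0.0327]
ee_rot: [[0.003, 1.0, -0.0], [1.0, -0.003, 0.0], [0.0, -0.0, -1.0]]
ft_force: [1.0, -0.3, 0.4]
grip_width: 0.0383
gripper_force: 40.4
```

step_arm(series="0 0 -2 0 0 0;0 0 -2 0 0 0;0 0 -1 0 0 0;0 0 0 0 0 0;0 0 0 0 0 0")

```text
clock: 6.45
eef_pos: [0.4608, -0.0663, 0.0288]
ee_rot: [[0.003, 1.0, 0.001], [1.0, -0.003, 0.0], [0.0, 0.001, -1.0]]
ft_force: [-0.3, -0.4, -0.8]
grip_width: 0.0381
gripper_force: 40.4
```

step_arm(series="0 0 -1 0 0 0;0 0 -1 0 0 0;0 0 -0.5 0 0 0;0 0 0 0 0 0;0 0 0 0 0 0")

```text
clock: 6.87
eef_pos: [0.4604, -0.0663, 0.0258]
ee_rot: [[0.003, 1.0, 0.0], [1.0, -0.003, 0.0], [0.0, 0.0, -1.0]]
ft_force: [-0.2, -0.3, -0.0]
grip_width: 0.0382
gripper_force: 40.4
```

step_arm(series="0 0 0 0 0 0;0 0 0 0 0 0;0 0 0 0 0 0;0 0 0 0 0 0;0 0 0 0 0 0", fingers=100)

```text
clock: 7.28
eef_pos: [0.4605, -0.0663, 0.0259]
ee_rot: [[0.003, 1.0, 0.0], [1.0, -0.003, 0.0], [0.0, 0.0, -1.0]]
ft_force: [0.5, 0.2, 0.6]
grip_width: 0.0852
gripper_force: 0.0
```

step_arm(series="0 0 10 0 0 0;0 0 25 0 0 0;0 0 25 0 0 0;0 0 25 0 0 0;0 0 25 0 0 0")

```text
clock: 7.7
eef_pos: [0.4601, -0.0665, 0.1376]
ee_rot: [[0.004, 1.0, 0.0], [1.0, -0.004, -0.0], [-0.0, 0.0, -1.0]]
ft_force: [0.8, 0.1, -0.6]
grip_width: 0.0855
gripper_force: 0.0
```

step_arm(series="10 6 0 0 0 0;20 11 0 0 0 0;20 11 0 0 0 0;20 11 0 0 0 0;20 11 0 0 0 0")

```text
clock: 8.12
eef_pos: [0.5513, -0.0154, 0.1359]
ee_rot: [[0.003, 1.0, 0.0], [1.0, -0.003, 0.0], [0.0, 0.0, -1.0]]
ft_force: [0.6, -0.0, -0.4]
grip_width: 0.0857
gripper_force: 0.0
```

step_arm(series="20 11 0 0 0 0;20 11 0 0 0 0;20 11 0 0 0 0;20 11 0 0 0 0;20 11 0 0 0 0")

```text
clock: 8.53
eef_pos: [0.6512, 0.0397, 0.1355]
ee_rot: [[0.003, 1.0, -0.001], [1.0, -0.003, -0.0], [-0.0, -0.001, -1.0]]
ft_force: [-0.4, -0.1, 0.1]
grip_width: 0.085
gripper_force: 0.0
```

step_arm(series="6 3 0 0 0 0;0 0 0 0 0 0;0 0 0 0 0 0;0 0 0 0 0 0;0 0 0 0 0 0")

```text
clock: 8.95
eef_pos: [0.6554, 0.0406, 0.1359]
ee_rot: [[0.005, 1.0, -0.001], [1.0, -0.005, -0.0], [-0.0, -0.001, -1.0]]
ft_force: [0.8, -0.0, 1.0]
grip_width: 0.0856
gripper_force: 0.0
```

```bash
cat > chk.py <<'E'
from workcell import manip
from h import *
import sys
S=manip.snapshot("side");T=manip.snapshot("top")
cv2.imwrite(sys.argv[1],np.hstack([T["img"][130:330,150:450],S["img"][230:430,220:520]])[...,::-1])
E
python3 chk.py pics/m2.png
```

```text
(no output)
```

View pics/m2.png

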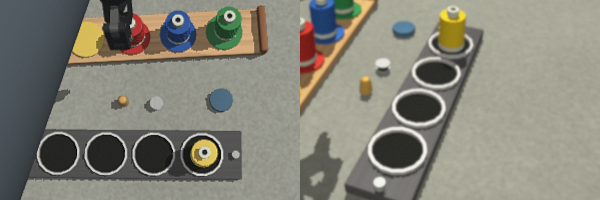

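Yellow now stands centred in the rightmost place, with its tip at crop (204,152). Red is next.

step_arm(series="0.5 1.5 -22 0 0 0;0 0 -25 0 0 0;0 0 -25 0 0 0;0 0 -20 0 0 0;0 0 -9 0 0 0")

```text
clock: 9.47
eef_pos: [0.6547, 0.0429, 0.0321]
ee_rot: [[0.003, 1.0, -0.005], [1.0, -0.003, -0.0], [-0.0, -0.005, -1.0]]
ft_force: [-0.8, 0.5, -0.5]
grip_width: 0.0853
gripper_force: 0.0
```

step_arm(series="0 0 -3 0 0 0;0 0 -2 0 0 0;0 0 0 0 0 0;0 0 0 0 0 0;0 0 0 0 0 0")

```text
clock: 9.88
eef_pos: [0.6578, 0.0432, 0.0312]
ee_rot: [[0.003, 1.0, 0.002], [1.0, -0.003, 0.0], [0.0, 0.002, -1.0]]
ft_force: [0.5, 0.6, -0.7]
grip_width: 0.0854
gripper_force: 0.0
```

step_arm(series="0 0 0 0 0 0;0 0 0 0 0 0;0 0 0 0 0 0;0 0 0 0 0 0;0 0 0 0 0 0", fingers=0)

```text
clock: 10.3
eef_pos: [0.6572, 0.0432, 0.0302]
ee_rot: [[0.003, 1.0, 0.001], [1.0, -0.003, 0.0], [0.0, 0.001, -1.0]]
ft_force: [-0.3, 0.3, 2.4]
grip_width: 0.0381
gripper_force: 40.2
```

step_arm(series="0 0 0 0 0 0;0 0 10 0 0 0;0 0 25 0 0 0;0 0 25 0 0 0;0 0 25 0 0 0")

```text
clock: 10.72
eef_pos: [0.6564, 0.043, 0.1158]
ee_rot: [[0.003, 1.0, -0.001], [1.0, -0.003, -0.0], [-0.0, -0.001, -1.0]]
ft_force: [0.5, 0.6, -0.2]
grip_width: 0.0382
gripper_force: 40.3
```

step_arm(series="0 0 25 0 0 0;-12 -2 0 0 0 0;-22 -3.5 0 0 0 0;-22 -3.5 0 0 0 0;-22 -3.5 0 0 0 0")

```text
clock: 11.13
eef_pos: [0.5778, 0.0305, 0.1402]
ee_rot: [[0.003, 1.0, 0.0], [1.0, -0.003, 0.0], [0.0, 0.0, -1.0]]
ft_force: [-0.4, -0.3, -0.6]
grip_width: 0.0377
gripper_force: 40.4
```

step_arm(series="-22 -3.5 0 0 0 0;-22 -3.5 0 0 0 0;-22 -3.5 0 0 0 0;-22 -3.5 0 0 0 0;-22 -3.5 0 0 0 0")

```text
clock: 11.55
eef_pos: [0.4676, 0.0129, 0.1401]
ee_rot: [[0.003, 1.0, 0.0], [1.0, -0.003, 0.0], [0.0, 0.0, -1.0]]
ft_force: [0.3, -0.5, -1.1]
grip_width: 0.0381
gripper_force: 40.4
```

step_arm(series="-4 -0.3 0 0 0 0;0 0 -10 0 0 0;0 0 -15 0 0 0;0 0 -15 0 0 0;0 0 0 0 0 0")

```text
clock: 11.97
eef_pos: [0.4643, 0.0131, 0.0975]
ee_rot: [[0.002, 1.0, -0.004], [1.0, -0.002, -0.001], [-0.001, -0.004, -1.0]]
ft_force: [-0.2, 0.7, -0.3]
grip_width: 0.038
gripper_force: 40.4
```

step_arm(series="0 0 -18 0 0 0;0 0 -18 0 0 0;0 0 -15 0 0 0;0 0 -10 0 0 0;0 0 -5 0 0 0")

```text
clock: 12.38
eef_pos: [0.4652, 0.0129, 0.0328]
ee_rot: [[0.003, 1.0, -0.001], [1.0, -0.003, -0.0], [-0.0, -0.001, -1.0]]
ft_force: [0.1, 0.4, -0.4]
grip_width: 0.0382
gripper_force: 40.4
```

step_arm(series="0 0 -3 0 0 0;0 0 -2 0 0 0;0 0 0 0 0 0;0 0 0 0 0 0;0 0 0 0 0 0")

```text
clock: 12.8
eef_pos: [0.4654, 0.013, 0.0294]
ee_rot: [[0.003, 1.0, 0.001], [1.0, -0.003, 0.0], [0.0, 0.001, -1.0]]
ft_force: [-0.1, -0.6, -0.3]
grip_width: 0.0382
gripper_force: 40.4
```

step_arm(series="-1 0 -1 0 0 0;-1 0 -1 0 0 0;0 0 -0.5 0 0 0;0 0 0 0 0 0;0 0 0 0 0 0")

```text
clock: 13.22
eef_pos: [0.4629, 0.0129, 0.0263]
ee_rot: [[0.003, 1.0, 0.0], [1.0, -0.003, 0.0], [0.0, 0.0, -1.0]]
ft_force: [-0.1, 0.5, -0.2]
grip_width: 0.038
gripper_force: 40.4
```

step_arm(series="0 0 0 0 0 0;0 0 0 0 0 0;0 0 0 0 0 0;0 0 0 0 0 0;0 0 0 0 0 0", fingers=100)

```text
clock: 13.63
eef_pos: [0.463, 0.0129, 0.0264]
ee_rot: [[0.003, 1.0, 0.0], [1.0, -0.003, 0.0], [0.0, 0.0, -1.0]]
ft_force: [-0.5, 0.1, 0.1]
grip_width: 0.0853
gripper_force: 0.0
```

step_arm(series="0 0 10 0 0 0;0 0 25 0 0 0;0 0 25 0 0 0;0 0 25 0 0 0;0 0 25 0 0 0")

```text
clock: 14.05
eef_pos: [0.4627, 0.0126, 0.1381]
ee_rot: [[0.003, 1.0, 0.0], [1.0, -0.003, -0.0], [-0.0, 0.0, -1.0]]
ft_force: [0.1, 0.6, 0.4]
grip_width: 0.0856
gripper_force: 0.0
```

step_arm(series="10 -2 0 0 0 0;20 -4.5 0 0 0 0;20 -4.5 0 0 0 0;20 -4.5 0 0 0 0;20 -4.5 0 0 0 0")

```text
clock: 14.47
eef_pos: [0.5538, -0.0073, 0.1364]
ee_rot: [[0.003, 1.0, 0.0], [1.0, -0.003, 0.0], [0.0, 0.0, -1.0]]
ft_force: [0.1, 0.2, -0.2]
grip_width: 0.0858
gripper_force: 0.0
```

step_arm(series="20 -4.5 0 0 0 0;20 -4.5 0 0 0 0;20 -4.5 0 0 0 0;20 -4.5 0 0 0 0;20 -4.5 0 0 0 0")

```text
clock: 14.88
eef_pos: [0.6538, -0.03, 0.136]
ee_rot: [[0.003, 1.0, -0.001], [1.0, -0.003, -0.0], [-0.0, -0.001, -1.0]]
ft_force: [1.0, 0.4, 0.4]
grip_width: 0.0857
gripper_force: 0.0
```

step_arm(series="4 -1 0 0 0 0;0 0 0 0 0 0;0 0 0 0 0 0;0 0 0 0 0 0;0 0 0 0 0 0")

```text
clock: 15.3
eef_pos: [0.6559, -0.0302, 0.1363]
ee_rot: [[0.003, 1.0, -0.001], [1.0, -0.003, 0.001], [0.001, -0.001, -1.0]]
ft_force: [-1.2, 0.1, 0.7]
grip_width: 0.0858
gripper_force: 0.0
```

```bash
python3 chk.py pics/m3.png
```

```text
(no output)
```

View pics/m3.png

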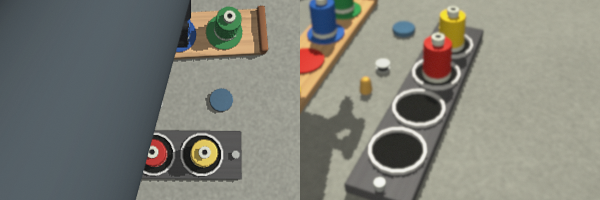

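Red is seated upright in the third place, with its tip at crop (152,152). Blue is next.

step_arm(series="0.5 -0.5 -22 0 0 0;0 0 -25 0 0 0;0 0 -25 0 0 0;0 0 -20 0 0 0;0 0 -9 0 0 0")

```text
clock: 15.82
eef_pos: [0.6552, -0.0305, 0.0326]
ee_rot: [[0.003, 1.0, -0.005], [1.0, -0.003, 0.0], [0.0, -0.005, -1.0]]
ft_force: [-1.0, 0.2, -0.0]
grip_width: 0.0855
gripper_force: 0.0
```

step_arm(series="0 0 -3 0 0 0;0 0 -2 0 0 0;0 0 0 0 0 0;0 0 0 0 0 0;0 0 0 0 0 0")

```text
clock: 16.23
eef_pos: [0.6583, -0.0312, 0.0317]
ee_rot: [[0.003, 1.0, 0.002], [1.0, -0.003, 0.0], [0.0, 0.002, -1.0]]
ft_force: [0.9, 0.6, -0.5]
grip_width: 0.0854
gripper_force: 0.0
```

step_arm(series="0 0 0 0 0 0;0 0 0 0 0 0;0 0 0 0 0 0;0 0 0 0 0 0;0 0 0 0 0 0", fingers=0)

```text
clock: 16.65
eef_pos: [0.6578, -0.0311, 0.0307]
ee_rot: [[0.003, 1.0, 0.001], [1.0, -0.003, 0.0], [0.0, 0.001, -1.0]]
ft_force: [0.2, -0.4, 2.3]
grip_width: 0.0381
gripper_force: 40.1
```

step_arm(series="0 0 0 0 0 0;0 0 10 0 0 0;0 0 25 0 0 0;0 0 25 0 0 0;0 0 25 0 0 0")

```text
clock: 17.07
eef_pos: [0.6569, -0.0312, 0.1163]
ee_rot: [[0.003, 1.0, -0.001], [1.0, -0.003, -0.0], [-0.0, -0.001, -1.0]]
ft_force: [0.1, -0.4, 0.0]
grip_width: 0.038
gripper_force: 40.3
```

step_arm(series="0 0 25 0 0 0;-12 7.5 0 0 0 0;-22 13.5 0 0 0 0;-22 13.5 0 0 0 0;-22 13.5 0 0 0 0")

```text
clock: 17.48
eef_pos: [0.5782, 0.0172, 0.1407]
ee_rot: [[0.004, 1.0, -0.0], [1.0, -0.004, 0.0], [0.0, -0.0, -1.0]]
ft_force: [-0.5, 0.7, -0.5]
grip_width: 0.0385
gripper_force: 40.4
```

step_arm(series="-22 13.5 0 0 0 0;-22 13.5 0 0 0 0;-22 13.5 0 0 0 0;-22 13.5 0 0 0 0;-22 13.5 0 0 0 0")

```text
clock: 17.9
eef_pos: [0.4681, 0.0848, 0.1406]
ee_rot: [[0.003, 1.0, 0.0], [1.0, -0.003, 0.0], [0.0, 0.0, -1.0]]
ft_force: [0.5, 0.7, -1.2]
grip_width: 0.0378
gripper_force: 40.4
```

step_arm(series="-4 2.5 0 0 0 0;0 0 -10 0 0 0;0 0 -15 0 0 0;0 0 -15 0 0 0;0 0 0 0 0 0")

```text
clock: 18.32
eef_pos: [0.4646, 0.0857, 0.098]
ee_rot: [[0.004, 1.0, -0.004], [1.0, -0.004, -0.002], [-0.002, -0.004, -1.0]]
ft_force: [-1.0, -0.3, -0.8]
grip_width: 0.0379
gripper_force: 40.4
```

step_arm(series="0 0 0 0 0 0;0 0 0 0 0 0;0 0 0 0 0 0;0 0 0 0 0 0;0 0 0 0 0 0")

```text
clock: 18.73
eef_pos: [0.4659, 0.0869, 0.1009]
ee_rot: [[0.003, 1.0, 0.001], [1.0, -0.003, 0.0], [0.0, 0.001, -1.0]]
ft_force: [-0.1, 0.4, -0.3]
grip_width: 0.0383
gripper_force: 40.4
```

step_arm(series="0 -0.3 -18 0 0 0;0 0 -18 0 0 0;0 0 -15 0 0 0;0 0 -10 0 0 0;0 0 -5 0 0 0")

```text
clock: 19.15
eef_pos: [0.465, 0.0865, 0.0334]
ee_rot: [[0.003, 1.0, -0.001], [1.0, -0.003, -0.0], [-0.0, -0.001, -1.0]]
ft_force: [-0.1, 0.4, -1.4]
grip_width: 0.038
gripper_force: 40.4
```

step_arm(series="0 0 -3 0 0 0;0 0 -2 0 0 0;0 0 -1 0 0 0;0 0 -1 0 0 0;0 0 -0.5 0 0 0")

```text
clock: 19.57
eef_pos: [0.4658, 0.0867, 0.0272]
ee_rot: [[0.003, 1.0, 0.001], [1.0, -0.003, 0.0], [0.0, 0.001, -1.0]]
ft_force: [-0.2, -1.0, -0.2]
grip_width: 0.0382
gripper_force: 40.4
```

step_arm(series="0 0 0 0 0 0;0 0 0 0 0 0;0 0 0 0 0 0;0 0 0 0 0 0;0 0 0 0 0 0")

```text
clock: 19.98
eef_pos: [0.4655, 0.0867, 0.0269]
ee_rot: [[0.003, 1.0, 0.0], [1.0, -0.003, 0.0], [0.0, 0.0, -1.0]]
ft_force: [-0.6, 0.4, -1.3]
grip_width: 0.0383
gripper_force: 40.4
```

step_arm(series="0 0 0 0 0 0;0 0 0 0 0 0;0 0 0 0 0 0;0 0 0 0 0 0;0 0 0 0 0 0", fingers=100)

```text
clock: 20.4
eef_pos: [0.4655, 0.0866, 0.0269]
ee_rot: [[0.003, 1.0, 0.0], [1.0, -0.003, 0.0], [0.0, 0.0, -1.0]]
ft_force: [-0.6, -0.6, 0.4]
grip_width: 0.0858
gripper_force: 0.0
```

step_arm(series="0 0 10 0 0 0;0 0 25 0 0 0;0 0 25 0 0 0;0 0 25 0 0 0;0 0 25 0 0 0")

```text
clock: 20.82
eef_pos: [0.4652, 0.0863, 0.1386]
ee_rot: [[0.003, 1.0, 0.0], [1.0, -0.003, -0.0], [-0.0, 0.0, -1.0]]
ft_force: [0.4, 1.0, -0.6]
grip_width: 0.0854
gripper_force: 0.0
```

step_arm(series="10 -10 0 0 0 0;20 -20 0 0 0 0;20 -20 0 0 0 0;20 -20 0 0 0 0;20 -20 0 0 0 0")

```text
clock: 21.23
eef_pos: [0.5562, -0.0042, 0.1378]
ee_rot: [[0.003, 1.0, 0.001], [1.0, -0.003, 0.0], [0.0, 0.001, -1.0]]
ft_force: [0.5, 1.0, -0.4]
grip_width: 0.0853
gripper_force: 0.0
```

step_arm(series="20 -20 0 0 0 0;20 -20 0 0 0 0;20 -20 0 0 0 0;20 -20 0 0 0 0;20 -20 0 0 0 0")

```text
clock: 21.65
eef_pos: [0.6562, -0.1044, 0.1376]
ee_rot: [[0.003, 1.0, 0.0], [1.0, -0.003, 0.0], [0.0, 0.0, -1.0]]
ft_force: [0.1, 0.5, 0.4]
grip_width: 0.0855
gripper_force: 0.0
```

step_arm(series="5 -5 0 0 0 0;0 0 0 0 0 0;0 0 0 0 0 0;0 0 0 0 0 0;0 0 0 0 0 0")

```text
clock: 22.07
eef_pos: [0.6597, -0.1066, 0.1369]
ee_rot: [[0.001, 1.0, -0.001], [1.0, -0.001, 0.001], [0.001, -0.001, -1.0]]
ft_force: [0.2, 0.3, 0.2]
grip_width: 0.0858
gripper_force: 0.0
```

```bash
python3 chk.py pics/m4.png
```

```text
(no output)
```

View pics/m4.png

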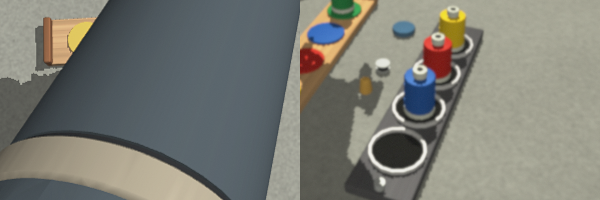

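Blue is seated upright in the second place, at crop (420,90). Green goes last.

step_arm(series="0 -0.5 -22 0 0 0;0 0 -25 0 0 0;0 0 -25 0 0 0;0 0 -20 0 0 0;0 0 -9 0 0 0")

```text
clock: 22.58
eef_pos: [0.6584, -0.1076, 0.0331]
ee_rot: [[0.002, 1.0, -0.005], [1.0, -0.002, 0.001], [0.001, -0.005, -1.0]]
ft_force: [-0.9, 0.3, -0.6]
grip_width: 0.0851
gripper_force: 0.0
```

step_arm(series="0 0 -3 0 0 0;0 0 -2 0 0 0;0 0 0 0 0 0;0 0 0 0 0 0;0 0 0 0 0 0")

```text
clock: 23.0
eef_pos: [0.6613, -0.1091, 0.0322]
ee_rot: [[0.003, 1.0, 0.002], [1.0, -0.003, -0.0], [-0.0, 0.002, -1.0]]
ft_force: [-1.0, -0.5, 0.0]
grip_width: 0.0857
gripper_force: 0.0
```

step_arm(series="0 0 0 0 0 0;0 0 0 0 0 0;0 0 0 0 0 0;0 0 0 0 0 0;0 0 0 0 0 0", fingers=0)

```text
clock: 23.42
eef_pos: [0.6609, -0.109, 0.0313]
ee_rot: [[0.003, 1.0, 0.001], [1.0, -0.003, -0.0], [-0.0, 0.001, -1.0]]
ft_force: [0.6, 0.4, 2.3]
grip_width: 0.0382
gripper_force: 40.2
```

step_arm(series="0 0 0 0 0 0;0 0 10 0 0 0;0 0 25 0 0 0;0 0 25 0 0 0;0 0 25 0 0 0")

```text
clock: 23.83
eef_pos: [0.6597, -0.1089, 0.1166]
ee_rot: [[0.003, 1.0, -0.002], [1.0, -0.003, 0.0], [0.0, -0.002, -1.0]]
ft_force: [0.6, 0.7, -0.6]
grip_width: 0.0383
gripper_force: 40.3
```

step_arm(series="0 0 25 0 0 0;-8 11 0 0 0 0;-17 24 0 0 0 0;-17 24 0 0 0 0;-17 24 0 0 0 0")

```text
clock: 24.25
eef_pos: [0.5998, -0.025, 0.1406]
ee_rot: [[0.004, 1.0, -0.001], [1.0, -0.004, 0.0], [0.0, -0.001, -1.0]]
ft_force: [0.6, 0.9, -0.8]
grip_width: 0.038
gripper_force: 40.4
```

step_arm(series="-17 24 0 0 0 0;-17 24 0 0 0 0;-17 24 0 0 0 0;-17 24 0 0 0 0;-17 24 0 0 0 0")

```text
clock: 24.67
eef_pos: [0.5146, 0.0952, 0.1406]
ee_rot: [[0.003, 1.0, -0.001], [1.0, -0.003, 0.0], [0.0, -0.001, -1.0]]
ft_force: [0.9, 1.0, -0.7]
grip_width: 0.0384
gripper_force: 40.4
```

step_arm(series="-17 24 0 0 0 0;-17 24 0 0 0 0;-12 17 0 0 0 0;0 0 0 0 0 0;0 0 0 0 0 0")

```text
clock: 25.08
eef_pos: [0.4692, 0.1602, 0.1407]
ee_rot: [[-0.0, 1.0, -0.001], [1.0, 0.0, 0.0], [0.0, -0.001, -1.0]]
ft_force: [0.2, 0.3, -0.5]
grip_width: 0.0382
gripper_force: 40.5
```

step_arm(series="0 0 -10 0 0 0;0 0 -15 0 0 0;0 0 -15 0 0 0;0 0 0 0 0 0;0 0 0 0 0 0")

```text
clock: 25.5
eef_pos: [0.4703, 0.1576, 0.0999]
ee_rot: [[0.005, 1.0, -0.002], [1.0, -0.005, -0.002], [-0.002, -0.002, -1.0]]
ft_force: [0.4, -0.1, -0.7]
grip_width: 0.0381
gripper_force: 40.4
```

step_arm(series="0 0 0 0 0 0;0 0 0 0 0 0;0 0 0 0 0 0;0 0 0 0 0 0;0 0 0 0 0 0")

```text
clock: 25.92
eef_pos: [0.4707, 0.1592, 0.1013]
ee_rot: [[0.003, 1.0, 0.001], [1.0, -0.003, 0.001], [0.001, 0.001, -1.0]]
ft_force: [-0.8, 0.1, -1.2]
grip_width: 0.0385
gripper_force: 40.5
```

step_arm(series="-1 1.6 -18 0 0 0;-1 1.6 -18 0 0 0;0 0 -15 0 0 0;0 0 -10 0 0 0;0 0 -5 0 0 0")

```text
clock: 26.33
eef_pos: [0.4679, 0.1621, 0.0338]
ee_rot: [[0.003, 1.0, -0.001], [1.0, -0.003, -0.001], [-0.001, -0.001, -1.0]]
ft_force: [0.2, -0.0, -1.6]
grip_width: 0.0381
gripper_force: 40.5
```

step_arm(series="0 0 -3 0 0 0;0 0 -2 0 0 0;0 0 -1 0 0 0;0 0 -1 0 0 0;0 0 -0.5 0 0 0")

```text
clock: 26.75
eef_pos: [0.4688, 0.1624, 0.0277]
ee_rot: [[0.003, 1.0, 0.001], [1.0, -0.003, 0.001], [0.001, 0.001, -1.0]]
ft_force: [0.7, -0.2, -0.8]
grip_width: 0.038
gripper_force: 40.5
```

step_arm(series="0 0 0 0 0 0;0 0 0 0 0 0;0 0 0 0 0 0;0 0 0 0 0 0;0 0 0 0 0 0")

```text
clock: 27.17
eef_pos: [0.4685, 0.1623, 0.0274]
ee_rot: [[0.003, 1.0, 0.0], [1.0, -0.003, 0.0], [0.0, 0.0, -1.0]]
ft_force: [-0.6, 0.3, -0.5]
grip_width: 0.0386
gripper_force: 40.5
```

step_arm(series="0 0 0 0 0 0;0 0 0 0 0 0;0 0 0 0 0 0;0 0 0 0 0 0;0 0 0 0 0 0", fingers=100)

```text
clock: 27.58
eef_pos: [0.4685, 0.1623, 0.0274]
ee_rot: [[0.003, 1.0, 0.0], [1.0, -0.003, 0.0], [0.0, 0.0, -1.0]]
ft_force: [0.2, -0.3, 0.2]
grip_width: 0.0849
gripper_force: 0.0
```

step_arm(series="0 0 10 0 0 0;0 0 28 0 0 0;0 0 30 0 0 0;0 0 30 0 0 0;0 0 30 0 0 0")

```text
clock: 28.0
eef_pos: [0.4682, 0.1619, 0.1573]
ee_rot: [[0.004, 1.0, 0.0], [1.0, -0.004, -0.0], [-0.0, 0.0, -1.0]]
ft_force: [0.1, 0.1, -0.3]
grip_width: 0.0854
gripper_force: 0.0
```

step_arm(series="0 20 10 0 0 0;0 30 10 0 0 0.05;0 30 10 0 0 0.05;0 30 10 0 0 0.05;0 30 0 0 0 0.05")

```text
clock: 28.42
eef_pos: [0.4693, 0.3041, 0.1984]
ee_rot: [[-0.198, 0.98, 0.004], [0.98, 0.198, 0.003], [0.002, 0.004, -1.0]]
ft_force: [0.5, 0.5, -0.2]
grip_width: 0.0854
gripper_force: 0.0
```

step_arm(series="-10 30 0 0 0 0.05;-20 30 0 0 0 0.05;-20 30 0 0 0 0.05;-20 30 0 0 0 0.05;-20 30 0 0 0 0.05")

```text
clock: 28.83
eef_pos: [0.3774, 0.4533, 0.1962]
ee_rot: [[-0.434, 0.901, 0.001], [0.901, 0.434, 0.0], [0.0, 0.001, -1.0]]
ft_force: [0.2, -0.2, 0.8]
grip_width: 0.0853
gripper_force: 0.0
```

step_arm(series="-20 30 0 0 0 0.05;-20 30 0 0 0 0.05;-20 30 0 0 0 0.05;-10 15 0 0 0 0;0 0 0 0 0 0")

```text
clock: 29.25
eef_pos: [0.3033, 0.5619, 0.1956]
ee_rot: [[-0.569, 0.822, -0.002], [0.822, 0.569, 0.002], [0.003, -0.0, -1.0]]
ft_force: [-0.5, 0.7, 0.0]
grip_width: 0.0856
gripper_force: 0.0
```

step_arm(series="0 0 0 0 0 0;0 0 0 0 0 0;0 0 0 0 0 0;0 0 0 0 0 0;0 0 0 0 0 0")

```text
clock: 29.67
eef_pos: [0.3095, 0.5563, 0.1956]
ee_rot: [[-0.56, 0.828, 0.0], [0.828, 0.56, -0.0], [-0.0, 0.0, -1.0]]
ft_force: [-0.3, 0.3, 0.0]
grip_width: 0.0855
gripper_force: 0.0
```

```bash
python3 chk.py pics/m5.png
```

```text
(no output)
```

View pics/m5.png

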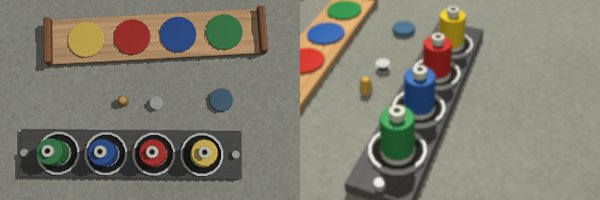

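All four spools stand upright in reverse order, with tips at crop (47,151), (96,152), (152,152) and (204,152). I'll check the offsets in numbers before handing in.

```bash
python3 - <<'E'
from workcell import manip
from h import *
T=manip.snapshot("top");g=T["img"].astype(int)
for (u,v),p in zip([(197,281),(246,282),(302,282),(354,282)],[(468.7,162.7),(466,87.3),(463.4,11.8),(460.6,-63.5)]):
    r=9;q=g[v-r:v+r+1,u-r:u+r+1];m=((q.min(2)>110)&(np.ptp(q,axis=2)<40)).astype(np.uint8)
    n,l,st,_=cv2.connectedComponentsWithStats(m);x,y,w,h,_=st[1+st[1:,4].argmax()]
    print(w,h,np.round(ray(T,u-r+x+(w-1)/2,v-r+y+(h-1)/2,.078)[:2]*1e3-p,1))
E
```

```text
14 12 [-0.3 -0.5]
12 13 [-0.4 -0.2]
12 12 [-0.5  0.3]
11 11 [-0.5  0.2]
```

```bash
python3 -c "
from workcell import manip;print(manip.sign_off())"
```

```text
the job is handed in; nothing more can be done
None
```

The job is handed in: all four spools stand upright in the stand in reverse order, each within about 1 mm of its place's middle by the last camera check, with the arm clear at about 30 s on the clock; no verdict came back.

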